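# Find the blind hole with the locating pin

### The arm

A 7-joint arm with a two-finger parallel gripper is mounted at the origin on the work surface. World frame = base frame: x ahead of the robot, y to its left, z up, the work surface at z = 0. Lengths are in m, angles in rad, forces in N, time in s.
With the tool pointing down it reaches from about 0.425 to 0.8 m from the base axis. Payload 8.3 kg.
Tool frame: the origin (TCP) lies between the finger pads; the fingertips stand 8 mm ahead of it and the grasp point (between the pads) lies 11 mm behind it (arm.tips_ahead is the distance from the TCP to the fingertips, in m); z points along the fingers, y is the line along which they close (so a half turn about z gives the same grasp; the last joint's range is limited). The gripper opens to 85 mm and grips with 20 to 120 N. Pads are 22 mm wide; open, the fingers measure 114 mm over their backs; the gripper's body (76 mm by 85 mm) begins 54 mm behind the grasp point. The pads swing forward as they close: fully open they stand 13 mm farther back than shut.
Start: joints at [1.115, 0.383, 0.016, 1.37, -0.006, 1.388, -0.046], TCP at [0.239, -0.577, 0.239] pointing down, gripper open.
Joint ranges: [-2.95, 2.95], [-0.25, 2.06], [-1.52, 1.56], [0.18, 2.33], [-1.44, 4.58], [0.02, 2.06], [-3.01, 3.01]. Speed limits (rad/s): [2.39, 2.39, 3.01, 3.01, 3.14, 3.14, 3.14].

### API

Orientations are given as a 3x3 rotation matrix whose columns are the frame's x, y, z axes.
In Python, from cell import arm gives the robot as it stands. The module is installed in compiled form; this text tells all that it offers.
- The arm moves only by the tool drive_tool, never from a script. Its argument "deltas" is a list of rows, each an object of numbers: "ax", "ay", "az": the turn, a rotation vector about the tool's x, y, z in degrees; "tx", "ty", "tz": the shift along the tool's x, y, z in mm; "jaw": the finger opening in mm, from 0 to 85.4. In form: [{"ax": .., "ay": .., "az": .., "tx": .., "ty": .., "tz": .., "jaw": ..}, ...]. A call has 1 to 12 rows; each row is the pose to reach, as a shift and turn from the pose commanded when the call began, along the tool's axes at that moment; what a row does not reach only later rows make up. A row lasts 1/12 s, in which the tool goes at most 41.7 mm and 7.16 degrees, less where a joint would pass 70% of its speed; a pose out of reach is approached as far as the arm can. A call with a gripper value outside its range is refused whole. The fingers move at their own pace and stop on an object; "squeeze" is the grip in N (left out, the last holds). Time passes only in rows, so rows that repeat a pose let the fingers close. It gives the time, the measured TCP pose, the force, the opening and the grip force at its end, in the units of the state.
- arm.state(): the state, without advancing time (a new reading comes with each control period).
- arm.grab_frame(name): name is "scene" or "side" or "wrist"; returns (picture, depth): 420x560x3 uint8, red, green, blue; 420x560 float32, m along the optical axis (not along the pixel's ray), 0 where there is no reading.
- arm.get_calibration(name): a dict with "fx", "fy", "cx", "cy" (pixels), "xyz" and "rotation" of the camera in the world. Camera axes: x right, y down, z forward; pixel columns grow to the right and rows downward; lengths in m; the calibration is good to about 2 mm. A picture is of the moment at which its call begins: read the wrist's pose just before it. get_calibration takes no time and is no camera call; for the wrist camera it gives the pose at the moment of the call.
- arm.close_job(): hands the job in; it is judged then, once.
Trained networks look in the newest picture that a camera, given by its name, has taken for a name from the list of things; names that differ only in an ending like _2 or _b are one class to them, and where a whole thing is asked for, a point or a joint stands for the part that bears it (a point fixed in the world has none). Each returns a list of dicts, best first, with "confidence" (0 to 1); they miss things now and then, are a little off and sometimes report something else, mostly with a low value. They report only what shows in the picture. A call takes as long as a camera call.
- arm.spot_in(thing, camera): "bbox" ([left, top, width, height] in pixels, round what is visible of it).
- arm.trace(thing, camera): "region" (420x560 bool, what is visible of it) and "bbox" ([left, top, width, height] in pixels, round what is visible of it).
The state is a dict: "time_s": time; "qpos": joint angles; "joint_vel": joint speeds; "effort": joint torques, N m; "position": TCP position; "orientation": TCP orientation; "ft_force": force on the tool from outside, world axes, zero at the start; "ft_torque": the same for the moment, N m; "finger_gap": finger opening in m; "grasp_force": force on a finger pad.
Only numpy, scipy, OpenCV 4.12 (cv2) and the standard library are available. Lean on these libraries where they do the work, as an engineer would, in place of code of your own. Each camera call takes 0.05 s, during which the arm holds its last target. There are 200 camera calls.

### The job

Take the locating pin with the plain straight handle out of the pin stand, rest its tip lightly on the dark strip at either end of the window in the stop bed (right beside an end cap), and slide it along the strip's middle line until it drops into the blind hole. Then push it fully home, upright, with its collar flush on the strip, and let go. Work gently: the pin must never press on the bed or strip with more than 40 N, and leave everything else where it is.

Things in the scene. Friction and masses are not known exactly. Their poses are not given: they have to be found in the camera images.
- pin: Steel locating pin, 66 mm tall, 90 g, the one with a plain straight round handle, upright in the stand. Origin at the centre of the tip, z up the pin. Shank 8 mm diameter, 16 mm long, its last 2 mm tapered to a flat 5 mm wide; collar 24 mm diameter from 16 to 21 mm, resting on the stand's top; handle 18 mm diameter from 21 to 66 mm.
- bed: Stop bed: aluminium channel 80 mm wide (x), 256 mm long (y), fixed to the desk. Origin at the centre of its underside, z up. A dark steel strip 40 mm wide is clamped in it, top 30 mm above the origin. Side walls beside the strip stand 3 mm above it; end caps, 6 mm above it (screw heads 9 mm), cover it from 60 mm outwards at both ends, leaving a window y = -60 to 60 mm.
- window (a point): Centre of the window, on the strip's top (fixed in the bed; NOT the hole). Axes as the bed's. The strip has one unmarked blind hole, 9 mm diameter, 18 mm deep, sharp-edged, on the middle line x = 0, at an unknown y from -32 to +32 mm, different each time. The tip drops in only within about 1.5 mm of its centre. With the pin home, collar on the strip, the tip is 16 mm deep.
- stand: Pin stand, a grey plastic block 130 mm (x) by 50 mm (y) by 26 mm high, fixed to the desk. Origin at the centre of its underside. Two holes 14 mm wide, 20 mm deep, at x = -35 and +35 mm on the middle line; each holds a pin, which is which varies.
- spare: The other pin in the stand, with a ball-shaped head 28 mm wide (58 mm tall overall) and a 12 mm shank that does not fit the strip's hole. Origin at its tip. Leave it.
- bearing: Steel bearing ring, 42 mm across, 12 mm high, lying on the desk. Leave it.
- valve: Aluminium sample valve block with two round bosses, 50 x 60 x 44 mm. Leave it.
- mug: White mug, 80 mm wide, 90 mm tall. Leave it.
- mouse: White computer mouse, 100 x 60 x 32 mm. Leave it.
- memo: White open memo box, 100 x 100 x 75 mm. Leave it.
- bottle: Clear water bottle with a cap, 68 mm wide, 210 mm tall. Leave it.

How it is judged:
On the way, in this order (a step that is already met when the one before it is completed fails the run):
1. the locating pin is lifted clear of the stand (height (world z) of pin above 0.04 m), for 0.1 s.
2. the pin's tip rests on the strip at one end of the window (within 18 mm of an end cap) (x of pin in the frame of bed between -0.014 and 0.014 m and z of pin in the frame of bed between 0.027 and 0.0325 m and contact force between pin and bed above 0.3 N and (y of pin in the frame of bed between 0.042 and 0.06 m or y of pin in the frame of bed between -0.06 and -0.042 m)), for 0.1 s.
At the end, for the whole second after the job is handed in: The locating pin stands in the strip's blind hole, its tip at least 14.5 mm below the strip's top (collar home within 1.5 mm), upright within 0.06 rad, at rest and released (z of pin in the frame of bed between 0.012 and 0.0155 m and x of pin in the frame of bed between -0.004 and 0.004 m and y of pin in the frame of bed between -0.037 and 0.037 m and angle between pin's own z axis and vertical below 0.06 rad and linear speed of pin below 0.02 m/s and contact force between the fingers and pin below 0.1 N); the robot touches nothing.
It fails at once if the pin is pressed on the bed or strip with more than 40 N (contact force between pin and bed above 40 N).
It fails at once if the other pin is moved more than 15 mm (distance of spare from where it was at the start of the episode above 0.015 m).
It fails at once if another thing on the desk is moved more than 15 mm (distance of any of bearing, valve, mug, mouse, memo, bottle from where it was at the start of the episode above 0.015 m).
It also fails if it takes over 72 s, if anything falls off the work surface, if the arm or the gripper's body presses on something with over 40 N, if the wrist force passes 120 N, or if a joint passes its speed limit or range.

## Working session

There is one attempt and no reset: what is moved stays moved. The work goes in short steps, Python scripts to look and compute and a tool call to move; the robot and the scene stay as the last step left them, time stands still between calls to the robot, and variables do not carry over. Pictures are saved under pics/ and viewed, at most 10 in all, crops included, and the job is handed in when it is done.

Besides the shell and the picture viewer there is one more tool, called as name(argument=value, ...), one argument or row to a line, values as JSON. drive_tool: Moves the arm, as the interface text tells. Its arguments: {"type":"object","properties":{"deltas":{"type":"array"},"squeeze":{"type":"number"}},"required":["deltas"]}

```bash
mkdir -p pics; cat > h.py <<'E'
import numpy as np, cv2
from cell import arm
def pts(name, depth, mask=None):
    c=arm.get_calibration(name); v,u=np.nonzero((depth>0)&(mask if mask is not None else True))
    d=depth[v,u]; p=np.c_[(u-c["cx"])/c["fx"]*d,(v-c["cy"])/c["fy"]*d,d]
    return p@np.array(c["rotation"]).T+np.array(c["xyz"]),u,v
E
python3 - <<'E'
from h import *
ims=[]
for n in ("scene","side"):
    im,d=arm.grab_frame(n); np.save(n+"_d.npy",d); ims.append(im)
    c=arm.get_calibration(n); print(n,np.round(c["xyz"],3),np.round(np.array(c["rotation"])[:,2],2))
    for t in ("pin","bed","stand","spare"):
        for r in arm.trace(t,n)[:2]:
            P,u,v=pts(n,d,r["region"]); print(n,t,round(r["confidence"],2),r["bbox"],np.round(np.median(P,0),3) if len(P) else None, np.round(np.percentile(P,[2,98],axis=0),3).tolist() if len(P) else '')
    cv2.imwrite(f"pics/{n}0.png",im[:,:,::-1])
s=arm.state(); print(s)
E
```

```text
scene [1.551 0.166 1.309] [-0.59 -0.08 -0.8 ]
scene bed 0.84 [166.5, 171.3, 91.3, 41.5] [ 0.568 -0.154  0.033] [[0.512, -0.28, 0.001], [0.606, -0.031, 0.041]]
scene bed 0.58 [200.5, 238.5, 22.9, 24.3] [ 0.764 -0.115  0.03 ] [[0.727, -0.151, 0.003], [0.786, -0.086, 0.048]]
scene stand 0.6 [326.1, 190.3, 28.4, 37.9] [0.577 0.227 0.025] [[0.501, 0.193, 0.002], [0.623, 0.263, 0.033]]
scene spare 0.4 [335.2, 185.8, 6.5, 13.3] [0.527 0.219 0.061] [[0.519, 0.211, 0.026], [0.536, 0.228, 0.07]]
side [0.46  0.69  0.834] [ 0.13 -0.66 -0.74]
side pin 0.67 [257.1, 276.7, 11.4, 20.8] [0.586 0.244 0.056] [[0.578, 0.232, 0.026], [0.6, 0.249, 0.078]]
side bed 0.64 [282.2, 143.8, 51.7, 68.6] [ 0.554 -0.128  0.034] [[0.509, -0.272, 0.006], [0.599, -0.026, 0.039]]
side stand 0.75 [245.5, 278.1, 62.1, 27.3] [0.554 0.241 0.026] [[0.49, 0.2, 0.002], [0.616, 0.267, 0.031]]
side stand 0.52 [222.4, 159.0, 26.7, 27.2] [ 0.749 -0.102  0.029] [[0.724, -0.139, 0.002], [0.783, -0.083, 0.045]]
side spare 0.45 [287.4, 274.5, 14.1, 16.7] [0.52  0.226 0.061] [[0.508, 0.212, 0.028], [0.532, 0.234, 0.07]]
{'time_s': 0.5, 'qpos': array([ 1.11513157,  0.3834045 ,  0.016372  ,  1.37015411, -0.00628997,
        1.38820281, -0.04651628]), 'joint_vel': array([-6.59858216e-04,  2.62305287e-04,  2.89760908e-04,  7.48275538e-04,
        8.75089733e-04, -5.42566837e-06, -1.31691690e-05]), 'effort': array([-1.40093896e-03, -6.26755428e+01,  8.41954574e-01, -3.71762037e+01,
        1.66386593e-02,  3.59275764e-03,  4.83298129e-05]), 'position': array([ 0.23925251, -0.57734801,  0.23925178]), 'orientation': array([[ 9.23832459e-01,  3.82797057e-01,  4.73436475e-06],
       [ 3.82797053e-01, -9.23832451e-01,  1.33502696e-04],
       [ 5.54781988e-05, -1.21521823e-04, -9.99999991e-01]]), 'ft_force': array([-0.16057689,  0.537202  ,  0.12822447]), 'ft_torque': array([0.00229505, 0.00208749, 0.00308897]), 'grasp_force': 0.0, 'finger_gap': 0.08557876896005095}
```

```bash
python3 - <<'E'
import cv2,numpy as np
a=cv2.imread("pics/side0.png")[110:320,190:350]; b=cv2.imread("pics/scene0.png")[130:290,130:380]
a=cv2.resize(a,None,fx=2.5,fy=2.5,interpolation=3);b=cv2.resize(b,(400,256),interpolation=3)
o=np.zeros((525,800,3),np.uint8);o[:,:400]=a;o[:256,400:]=b;cv2.imwrite("pics/m0.png",o)
E
```

```text
(no output)
```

View pics/m0.png

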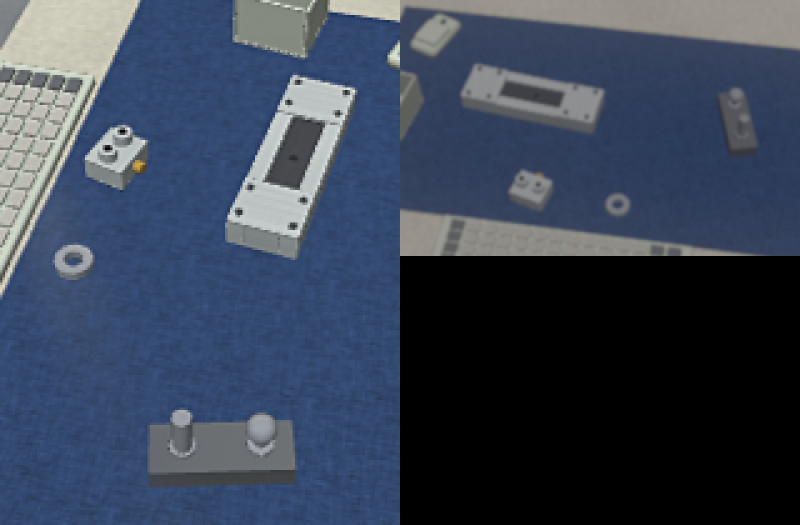

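drive_tool(
  deltas=[
    {"tz":-20,"tx":10,"ty":-5},
    {"tz":-50,"tx":35,"ty":-20},
    {"tz":-70,"tx":65,"ty":-40},
    {"tz":-80,"tx":100,"ty":-60},
    {"tz":-80,"tx":135,"ty":-80},
    {"tz":-80,"tx":170,"ty":-100},
    {"tz":-80,"tx":205,"ty":-120},
    {"tz":-80,"tx":240,"ty":-140},
    {"tz":-80,"tx":275,"ty":-165},
    {"tz":-80,"tx":310,"ty":-185},
    {"tz":-80,"tx":340,"ty":-205},
    {"tz":-80,"tx":365,"ty":-220},
  ],
)

```text
schema error: expected keys ax, ay, az, tx, ty, tz, jaw
```

drive_tool(
  deltas=[
    {"tx":30,"ty":-18},
    {"tx":60,"ty":-35},
    {"tx":80,"ty":-47},
    {"tx":90,"ty":-53},
    {"tx":95,"ty":-55},
    {"tx":95,"ty":-55},
  ],
)

```text
schema error: expected keys ax, ay, az, tx, ty, tz, jaw
```

```bash
python3 - <<'E'
from h import *
s=arm.state(); print(s["time_s"],s["position"],s["orientation"].round(3),s["qpos"].round(2))
c=arm.get_calibration("wrist"); print(c)
im,d=arm.grab_frame("wrist"); np.save("w1_d.npy",d); cv2.imwrite("pics/w1.png",im[:,:,::-1])
np.save("w1_c.npy",c,allow_pickle=True)
E
```

```text
0.5 [ 0.23925251 -0.57734801  0.23925178] [[ 0.924  0.383  0.   ]
 [ 0.383 -0.924  0.   ]
 [ 0.    -0.    -1.   ]] [ 1.12  0.38  0.02  1.37 -0.01  1.39 -0.05]
{'fx': 296.4051630512792, 'fy': 296.4051630512792, 'cx': 278.1543635054325, 'cy': 208.12392059580003, 'xyz': array([ 0.30866855, -0.54730292,  0.37303652]), 'rotation': array([[ 3.81863364e-01, -8.82484581e-01, -2.74593036e-01],
       [-9.24218650e-01, -3.64782791e-01, -1.12930960e-01],
       [-5.06982828e-04,  2.96908202e-01, -9.54905892e-01]])}
```

View pics/w1.png

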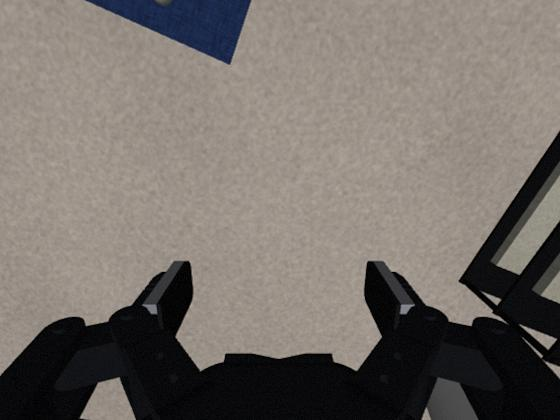

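The wrist view shows only the desk and the open fingers (about 180,300 and 380,300). The move calls were refused because every key is required, so the arm hasn't moved.

drive_tool(
  deltas=[
    {"ax":0,"ay":0,"az":0,"tx":10,"ty":-5,"tz":-20,"jaw":85},
    {"ax":0,"ay":0,"az":0,"tx":35,"ty":-20,"tz":-50,"jaw":85},
    {"ax":0,"ay":0,"az":0,"tx":65,"ty":-40,"tz":-70,"jaw":85},
    {"ax":0,"ay":0,"az":0,"tx":100,"ty":-60,"tz":-80,"jaw":85},
    {"ax":0,"ay":0,"az":0,"tx":135,"ty":-80,"tz":-80,"jaw":85},
    {"ax":0,"ay":0,"az":0,"tx":170,"ty":-100,"tz":-80,"jaw":85},
    {"ax":0,"ay":0,"az":0,"tx":205,"ty":-120,"tz":-80,"jaw":85},
    {"ax":0,"ay":0,"az":0,"tx":240,"ty":-140,"tz":-80,"jaw":85},
    {"ax":0,"ay":0,"az":0,"tx":275,"ty":-165,"tz":-80,"jaw":85},
    {"ax":0,"ay":0,"az":0,"tx":310,"ty":-185,"tz":-80,"jaw":85},
    {"ax":0,"ay":0,"az":0,"tx":340,"ty":-205,"tz":-80,"jaw":85},
    {"ax":0,"ay":0,"az":0,"tx":365,"ty":-220,"tz":-80,"jaw":85},
  ],
)

```text
time_s: 1.55
position: [0.4938, -0.2309, 0.3197]
orientation: [[0.923, 0.386, 0.001], [0.386, -0.923, 0.0], [0.001, -0.0, -1.0]]
ft_force: [0.4, -0.2, -0.1]
finger_gap: 0.0847
grasp_force: 0.0
```

drive_tool(
  deltas=[
    {"ax":0,"ay":0,"az":0,"tx":15,"ty":-10,"tz":0,"jaw":85},
    {"ax":0,"ay":0,"az":0,"tx":25,"ty":-20,"tz":0,"jaw":85},
    {"ax":0,"ay":0,"az":0,"tx":30,"ty":-30,"tz":0,"jaw":85},
    {"ax":0,"ay":0,"az":0,"tx":30,"ty":-30,"tz":0,"jaw":85},
    {"ax":0,"ay":0,"az":0,"tx":30,"ty":-30,"tz":0,"jaw":85},
  ],
)

```text
time_s: 1.97
position: [0.5082, -0.1953, 0.3195]
orientation: [[0.924, 0.383, 0.0], [0.383, -0.924, -0.0], [0.0, 0.0, -1.0]]
ft_force: [0.6, -1.0, -1.0]
finger_gap: 0.0848
grasp_force: 0.0
```

```bash
python3 - <<'E'
from h import *
s=arm.state(); print(s["time_s"],s["position"],s["orientation"].round(3),s["qpos"].round(2))
c=arm.get_calibration("wrist"); im,d=arm.grab_frame("wrist"); np.save("w1_d.npy",d); cv2.imwrite("pics/w1.png",im[:,:,::-1])
np.save("w1_c.npy",c,allow_pickle=True)
for t in ("pin","bed","stand","spare"):
  for r in arm.trace(t,"wrist")[:2]:
    P,u,v=pts("wrist",d,r["region"]); print(t,round(r["confidence"],2),r["bbox"],np.round(np.median(P,0),3))
E
```

```text
1.9667 [ 0.50821174 -0.19530193  0.3195377 ] [[ 0.924  0.383  0.   ]
 [ 0.383 -0.924 -0.   ]
 [ 0.     0.    -1.   ]] [ 0.54  0.2  -0.28  1.44  0.05  1.51 -0.91]
bed 0.95 [165.8, 51.1, 193.7, 147.8] [ 0.557 -0.148  0.034]
```

View pics/w1.png

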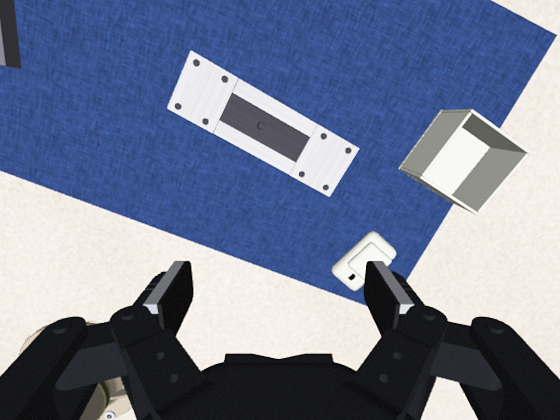

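The wrist view shows the whole bed: window from about (222,110) to (303,150), with a faint round mark at (261,126) that may be the hole. I'll fit the bed pose.

```bash
python3 - <<'E'
from h import *
d=np.load("w1_d.npy");im=cv2.imread("pics/w1.png");g=im.mean(2)
r=arm.trace("bed","wrist")[0]["region"]
k=cv2.dilate(r.astype(np.uint8),np.ones((5,5)))>0
P,u,v=pts("wrist",d,k)
z=P[:,2]
def rect(Q):
    (c,wh,a)=cv2.minAreaRect((Q*1000).astype(np.float32)); return np.round(c,1),np.round(wh,1),round(a,2)
top=P[(z>.028)&(z<.045)]; print("top z med",np.median(top[:,2]), rect(top[:,:2]))
gg=g[v,u]; col=im[v,u].astype(int)
dark=(gg<100)&(z>.022)&(abs(col[:,0]-col[:,2])<25)
m=np.zeros(g.shape,np.uint8); m[v[dark],u[dark]]=1
n,l,st,ce=cv2.connectedComponentsWithStats(m); i=1+st[1:,4].argmax(); print(st[i],ce[i])
S=l[v,u]==i; print("strip",np.median(P[S,2]),rect(P[S,:2]),P[S].mean(0))
print(g[116:137,251:272].round().astype(int))
print((d[120:133,255:268]*1000).round().astype(int))
np.save("w1_r.npy",r)
# hole mark at candidate px
c=arm.get_calibration("wrist");R=np.array(c["rotation"]);o=np.array(c["xyz"])
ray=R@np.array([(261-c["cx"])/c["fx"],(126-c["cy"])/c["fy"],1]); print("hole",o+ray*(.03-o[2])/ray[2])
E
```

```text
top z med 0.034039132064538125 (array([ 555.1, -155.6]), array([256.7,  80.2]), 83.62)
[ 220   93   89   69 2483] [263.59403947 127.15626259]
strip 0.02913883867295397 (array([ 555.6, -155.1]), array([119. ,  38.8]), 83.66) [ 0.55603844 -0.15363294  0.02916752]
[[87 89 86 86 85 88 87 89 88 86 86 87 89 89 89 89 85 88 84 88 82]
 [88 86 87 83 85 85 86 85 85 90 88 88 86 85 88 91 86 88 86 88 83]
 [91 92 90 86 84 85 89 89 84 86 88 89 89 85 85 85 89 90 89 85 87]
 [91 92 91 93 89 86 87 85 85 86 83 87 88 89 85 86 86 88 88 89 87]
 [87 92 90 91 92 90 88 88 88 85 88 85 87 88 92 85 86 88 85 86 89]
 [91 90 88 91 89 90 91 91 85 83 86 86 85 85 89 89 88 87 88 88 88]
 [87 90 90 87 90 91 92 85 75 75 79 77 84 83 84 86 89 88 87 86 86]
 [87 87 87 89 92 89 83 69 68 85 80 79 77 84 86 85 85 85 86 89 88]
 [92 90 86 87 88 90 72 56 78 94 90 86 86 83 86 87 85 88 85 85 88]
 [90 89 90 90 88 86 64 58 94 91 91 91 88 86 87 89 86 81 85 83 85]
 [92 88 90 90 89 86 68 59 93 92 92 89 89 88 86 93 89 87 89 89 82]
 [87 93 88 91 90 89 73 58 88 91 91 93 91 85 90 91 91 93 91 86 86]
 [89 88 87 90 91 92 80 62 63 82 79 89 86 89 89
[... 607 characters left out ...]
05 407 408 407 407 406 407 407 407 409 407 408 406]
 [408 407 407 408 407 407 407 407 406 408 408 408 407]
 [407 408 408 407 408 427 424 409 409 408 408 408 408]
 [407 409 408 407 426 426 427 425 426 408 409 409 408]
 [408 408 408 415 428 425 426 426 425 410 407 408 408]
 [409 409 410 418 426 426 424 426 427 426 409 409 409]
 [409 408 409 415 426 425 426 427 428 410 409 409 411]
 [410 410 410 411 422 427 427 427 427 410 410 409 411]
 [412 409 409 410 410 417 425 427 410 411 409 409 410]
 [410 410 410 410 409 412 411 410 411 412 411 411 410]
 [411 410 411 411 409 411 410 411 411 411 410 412 411]
 [410 411 411 411 411 410 411 411 410 411 411 410 412]]
hole [ 0.55627938 -0.14938163  0.03      ]
```

drive_tool(
  deltas=[
    {"ax":0,"ay":0,"az":0,"tx":7,"ty":-15,"tz":0,"jaw":85},
    {"ax":0,"ay":0,"az":0,"tx":22,"ty":-45,"tz":0,"jaw":85},
    {"ax":0,"ay":0,"az":0,"tx":39,"ty":-80,"tz":0,"jaw":85},
    {"ax":0,"ay":0,"az":0,"tx":56,"ty":-115,"tz":0,"jaw":85},
    {"ax":0,"ay":0,"az":0,"tx":73,"ty":-150,"tz":0,"jaw":85},
    {"ax":0,"ay":0,"az":0,"tx":90,"ty":-185,"tz":0,"jaw":85},
    {"ax":0,"ay":0,"az":0,"tx":107,"ty":-220,"tz":0,"jaw":85},
    {"ax":0,"ay":0,"az":0,"tx":124,"ty":-255,"tz":0,"jaw":85},
    {"ax":0,"ay":0,"az":0,"tx":140,"ty":-290,"tz":0,"jaw":85},
    {"ax":0,"ay":0,"az":0,"tx":156,"ty":-325,"tz":0,"jaw":85},
    {"ax":0,"ay":0,"az":0,"tx":168,"ty":-350,"tz":0,"jaw":85},
    {"ax":0,"ay":0,"az":0,"tx":175,"ty":-365,"tz":0,"jaw":85},
  ],
)

```text
time_s: 3.27
position: [0.5295, 0.2129, 0.3193]
orientation: [[0.922, 0.386, -0.0], [0.386, -0.922, 0.002], [0.0, -0.002, -1.0]]
ft_force: [0.7, -0.3, -0.0]
finger_gap: 0.085
grasp_force: 0.0
```

drive_tool(
  deltas=[
    {"ax":0,"ay":0,"az":0,"tx":2,"ty":-4,"tz":15,"jaw":70},
    {"ax":0,"ay":0,"az":0,"tx":2,"ty":-5,"tz":35,"jaw":60},
    {"ax":0,"ay":0,"az":0,"tx":2,"ty":-5,"tz":55,"jaw":50},
    {"ax":0,"ay":0,"az":0,"tx":2,"ty":-5,"tz":65,"jaw":45},
    {"ax":0,"ay":0,"az":0,"tx":2,"ty":-5,"tz":70,"jaw":45},
    {"ax":0,"ay":0,"az":0,"tx":2,"ty":-5,"tz":70,"jaw":45},
    {"ax":0,"ay":0,"az":0,"tx":2,"ty":-5,"tz":70,"jaw":45},
  ],
)

```text
time_s: 3.85
position: [0.5308, 0.2142, 0.2502]
orientation: [[0.924, 0.382, 0.001], [0.382, -0.924, 0.0], [0.001, -0.0, -1.0]]
ft_force: [-0.0, -0.7, -0.1]
finger_gap: 0.045
grasp_force: 0.0
```

```bash
python3 - <<'E'
from h import *
s=arm.state(); print(s["time_s"],s["position"],s["orientation"].round(3),s["qpos"].round(2))
im,d=arm.grab_frame("wrist"); np.save("w2_d.npy",d); cv2.imwrite("pics/w2.png",im[:,:,::-1])
for t in ("pin","stand","spare"):
  for r in arm.trace(t,"wrist")[:2]:
    P,u,v=pts("wrist",d,r["region"]); print(t,round(r["confidence"],2),r["bbox"],np.round(np.median(P,0),3))
    lo,hi=((.070,.085),(.022,.03),(.05,.09))[("pin","stand","spare").index(t)]
    Q=P[(P[:,2]>lo)&(P[:,2]<hi)]
    if len(Q)>5: print("  ",len(Q),np.median(Q[:,2]),cv2.minAreaRect((Q[:,:2]*1000).astype(np.float32)))
E
```

```text
3.85 [0.53076938 0.21420596 0.25016935] [[ 0.924  0.382  0.001]
 [ 0.382 -0.924  0.   ]
 [ 0.001 -0.    -1.   ]] [ 0.    0.31 -0.56  1.48  0.17  1.39 -1.75]
pin 0.59 [267.0, 114.3, 23.8, 22.1] [0.59  0.241 0.076]
   246 0.07586109843644034 ((589.3546752929688, 240.27426147460938), (16.64703369140625, 16.20966148376465), 22.106395721435547)
stand 0.8 [245.7, 99.7, 58.7, 112.0] [0.561 0.233 0.026]
   3625 0.025787455328130204 ((554.9962158203125, 231.27210998535156), (129.92042541503906, 50.04859924316406), 14.716320991516113)
```

View pics/w2.png

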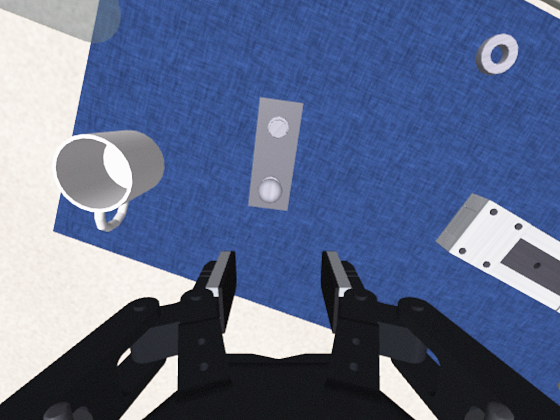

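The view shows the plain pin at (278,126), the ball pin at (270,189), and a clear path down. I'll approach and descend.

drive_tool(
  deltas=[
    {"ax":0,"ay":0,"az":0,"tx":20,"ty":-1,"tz":10,"jaw":45},
    {"ax":0,"ay":0,"az":0,"tx":45,"ty":-2,"tz":30,"jaw":45},
    {"ax":0,"ay":0,"az":0,"tx":60,"ty":-2,"tz":60,"jaw":45},
    {"ax":0,"ay":0,"az":0,"tx":64,"ty":-2,"tz":95,"jaw":45},
    {"ax":0,"ay":0,"az":0,"tx":64,"ty":-2,"tz":130,"jaw":45},
    {"ax":0,"ay":0,"az":0,"tx":64,"ty":-2,"tz":160,"jaw":45},
    {"ax":0,"ay":0,"az":0,"tx":64,"ty":-2,"tz":180,"jaw":45},
    {"ax":0,"ay":0,"az":0,"tx":64,"ty":-2,"tz":195,"jaw":45},
    {"ax":0,"ay":0,"az":0,"tx":64,"ty":-2,"tz":203,"jaw":45},
    {"ax":0,"ay":0,"az":0,"tx":64,"ty":-2,"tz":203,"jaw":45},
    {"ax":0,"ay":0,"az":0,"tx":64,"ty":-2,"tz":203,"jaw":45},
  ],
)

```text
time_s: 4.97
position: [0.5891, 0.241, 0.0471]
orientation: [[0.924, 0.383, 0.001], [0.383, -0.924, 0.0], [0.001, -0.0, -1.0]]
ft_force: [0.5, -0.0, 1.2]
finger_gap: 0.0451
grasp_force: 0.0
```

drive_tool(
  deltas=[
    {"ax":0,"ay":0,"az":0,"tx":0,"ty":0,"tz":0,"jaw":25},
    {"ax":0,"ay":0,"az":0,"tx":0,"ty":0,"tz":0,"jaw":20},
    {"ax":0,"ay":0,"az":0,"tx":0,"ty":0,"tz":0,"jaw":14},
    {"ax":0,"ay":0,"az":0,"tx":0,"ty":0,"tz":0,"jaw":10},
    {"ax":0,"ay":0,"az":0,"tx":0,"ty":0,"tz":0,"jaw":10},
    {"ax":0,"ay":0,"az":0,"tx":0,"ty":0,"tz":0,"jaw":10},
    {"ax":0,"ay":0,"az":0,"tx":0,"ty":0,"tz":0,"jaw":10},
  ],
  squeeze=60,
)

```text
time_s: 5.55
position: [0.5897, 0.2412, 0.0482]
orientation: [[0.924, 0.383, 0.003], [0.383, -0.924, 0.001], [0.003, 0.0, -1.0]]
ft_force: [-0.7, -1.0, 6.0]
finger_gap: 0.0167
grasp_force: 58.4
```

drive_tool(
  deltas=[
    {"ax":0,"ay":0,"az":0,"tx":0,"ty":0,"tz":-5,"jaw":10},
    {"ax":0,"ay":0,"az":0,"tx":0,"ty":0,"tz":-15,"jaw":10},
    {"ax":0,"ay":0,"az":0,"tx":0,"ty":0,"tz":-30,"jaw":10},
    {"ax":0,"ay":0,"az":0,"tx":0,"ty":0,"tz":-50,"jaw":10},
    {"ax":0,"ay":0,"az":0,"tx":0,"ty":0,"tz":-75,"jaw":10},
    {"ax":0,"ay":0,"az":0,"tx":0,"ty":0,"tz":-90,"jaw":10},
    {"ax":0,"ay":0,"az":0,"tx":0,"ty":0,"tz":-100,"jaw":10},
    {"ax":0,"ay":0,"az":0,"tx":0,"ty":0,"tz":-100,"jaw":10},
    {"ax":0,"ay":0,"az":0,"tx":0,"ty":0,"tz":-100,"jaw":10},
  ],
)

```text
time_s: 6.3
position: [0.5887, 0.2407, 0.1465]
orientation: [[0.924, 0.383, 0.001], [0.383, -0.924, 0.0], [0.001, 0.0, -1.0]]
ft_force: [0.0, -0.2, -0.8]
finger_gap: 0.0165
grasp_force: 58.4
```

```bash
python3 - <<'E'
from h import *
s=arm.state(); print(s["time_s"],s["position"],s["finger_gap"],s["grasp_force"],s["ft_force"])
a,d=arm.grab_frame("side"); 
for r in arm.trace("pin","side")[:2]:
    P,u,v=pts("side",d,r["region"]); print(r["confidence"],r["bbox"],np.median(P,0),np.percentile(P[:,2],[1,99]))
b,_=arm.grab_frame("wrist")
o=np.zeros((420,800,3),np.uint8); o[:,:400]=b[:,80:480]; o[:,400:]=cv2.resize(a[190:330,200:333],(400,420)); cv2.imwrite("pics/m3.png",o[:,:,::-1])
E
```

```text
6.3 [0.58873362 0.24070559 0.14653629] 0.016481412809725014 58.44802737236023 [ 0.03927002 -0.17385622 -0.80215375]
```

View pics/m3.png

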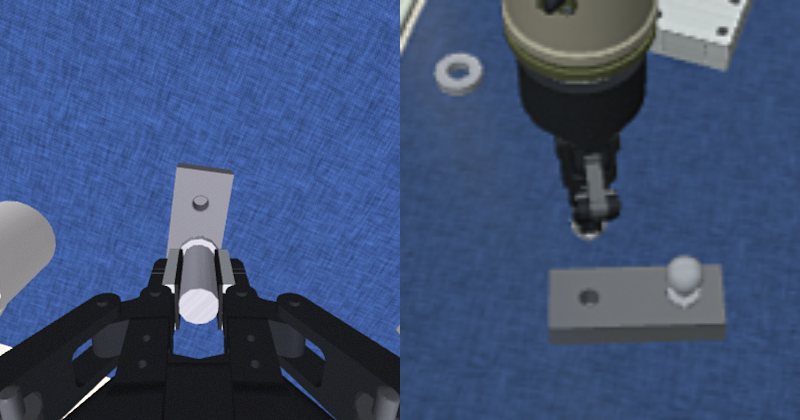

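The plain pin is gripped upright at (197,270) in the left wrist crop. The right crop shows its stand hole empty and the ball pin still in place. Next I'll measure the pin's offset and tilt in the grip.

```bash
cat > pinm.py <<'E'
from h import *
s=arm.state(); im,d=arm.grab_frame("wrist"); P,u,v=pts("wrist",d)
R=np.array(s["orientation"]); Q=(P-s["position"])@R*1000
print("t",s["time_s"],"tcp",s["position"].round(4),"f",s["ft_force"].round(1))
m=(abs(Q[:,0])<20)&(abs(Q[:,1])<8.5)&(Q[:,2]>-40)&(Q[:,2]<16); Q=Q[m]
top=Q[(Q[:,2]<np.percentile(Q[:,2],3)+2)]
print("top n,z,rect",len(top),np.median(top[:,2]).round(1),cv2.minAreaRect(top[:,:2].astype(np.float32)))
for a in range(-24,16,4):
    k=Q[(Q[:,2]>=a)&(Q[:,2]<a+4)&(abs(Q[:,1])<2.5)]
    if len(k)>3: print(a+2,len(k),"front x p95/med",np.percentile(k[:,0],90).round(2),np.median(k[:,0]).round(2))
E
python3 pinm.py
```

```text
t 6.45 tcp [0.588  0.2402 0.1447] f [-0.1  0.6 -1.4]
top n,z,rect 1022 -27.3 ((0.20207977294921875, 0.13898181915283203), (22.24720001220703, 16.662220001220703), 0.7047559022903442)
-22 56 front x p95/med 7.91 7.33
-18 58 front x p95/med 7.84 7.42
-14 47 front x p95/med 7.81 7.27
-10 44 front x p95/med 7.78 7.42
-6 47 front x p95/med 7.84 7.34
-2 38 front x p95/med 7.73 7.32
2 35 front x p95/med 7.71 7.4
6 31 front x p95/med 7.84 7.4
10 30 front x p95/med 7.59 7.38
14 29 front x p95/med 7.81 7.35
```

drive_tool(
  deltas=[
    {"ax":0,"ay":0,"az":0,"tx":-6,"ty":12,"tz":0,"jaw":10},
    {"ax":0,"ay":0,"az":0,"tx":-20,"ty":40,"tz":0,"jaw":10},
    {"ax":0,"ay":0,"az":0,"tx":-36,"ty":72,"tz":0,"jaw":10},
    {"ax":0,"ay":0,"az":0,"tx":-53,"ty":105,"tz":0,"jaw":10},
    {"ax":0,"ay":0,"az":0,"tx":-70,"ty":138,"tz":0,"jaw":10},
    {"ax":0,"ay":0,"az":0,"tx":-87,"ty":171,"tz":0,"jaw":10},
    {"ax":0,"ay":0,"az":0,"tx":-104,"ty":204,"tz":0,"jaw":10},
    {"ax":0,"ay":0,"az":0,"tx":-121,"ty":237,"tz":0,"jaw":10},
    {"ax":0,"ay":0,"az":0,"tx":-138,"ty":270,"tz":0,"jaw":10},
    {"ax":0,"ay":0,"az":0,"tx":-150,"ty":295,"tz":0,"jaw":10},
    {"ax":0,"ay":0,"az":0,"tx":-156,"ty":306,"tz":0,"jaw":10},
    {"ax":0,"ay":0,"az":0,"tx":-157,"ty":309,"tz":0,"jaw":10},
  ],
  squeeze=80,
)

```text
time_s: 7.5
position: [0.5606, -0.1098, 0.1457]
orientation: [[0.926, 0.377, -0.001], [0.377, -0.926, -0.001], [-0.002, 0.001, -1.0]]
ft_force: [0.0, -0.1, -1.3]
finger_gap: 0.0161
grasp_force: 78.1
```

drive_tool(
  deltas=[
    {"ax":0,"ay":0,"az":0,"tx":0,"ty":0,"tz":10,"jaw":10},
    {"ax":0,"ay":0,"az":0,"tx":0,"ty":0,"tz":25,"jaw":10},
    {"ax":0,"ay":0,"az":0,"tx":0,"ty":0,"tz":40,"jaw":10},
    {"ax":0,"ay":0,"az":0,"tx":0,"ty":0,"tz":50,"jaw":10},
    {"ax":0,"ay":0,"az":0,"tx":0,"ty":0,"tz":55,"jaw":10},
    {"ax":0,"ay":0,"az":0,"tx":0,"ty":0,"tz":55,"jaw":10},
    {"ax":0,"ay":0,"az":0,"tx":0,"ty":0,"tz":55,"jaw":10},
    {"ax":0,"ay":0,"az":0,"tx":0,"ty":0,"tz":55,"jaw":10},
  ],
)

```text
time_s: 8.17
position: [0.5626, -0.1044, 0.0921]
orientation: [[0.924, 0.383, 0.001], [0.383, -0.924, 0.0], [0.001, 0.0, -1.0]]
ft_force: [1.0, -0.4, -0.8]
finger_gap: 0.0162
grasp_force: 78.1
```

```bash
cat >> pinm.py <<'E'
import sys; n=sys.argv[1]; cv2.imwrite(f"pics/{n}.png",im[:,:,::-1])
# hole by depth: strip pts dropping >8mm below strip
hm=(P[:,2]>.005)&(P[:,2]<.024)&(abs(P[:,0]-.5563)<.012)&(abs(P[:,1]+.1494)<.02)
if hm.sum(): print("hole px n",hm.sum(),"u",u[hm].mean(),"v",v[hm].mean(),P[hm].mean(0))
g=im.mean(2); col=im[v,u].astype(int)
dk=(col.mean(1)<110)&(abs(P[:,2]-.0295)<.003)&(abs(P[:,0]-.555)<.03)&(abs(P[:,1]+.155)<.065)&(abs(col[:,0]-col[:,2])<25)
S=P[dk]; (c,wh,a)=cv2.minAreaRect((S[:,:2]*1000).astype(np.float32)); print("strip",dk.sum(),np.median(S[:,2]).round(4),np.round(c,1),np.round(wh,1),a)
E
python3 pinm.py w4
```

```text
t 8.1667 tcp [ 0.5626 -0.1044  0.0921] f [ 1.  -0.4 -0.8]
top n,z,rect 1074 -27.3 ((-0.20481109619140625, 0.06059741973876953), (22.668869018554688, 16.86964988708496), 0.017822442576289177)
-22 65 front x p95/med 7.85 7.25
-18 51 front x p95/med 7.87 7.26
-14 45 front x p95/med 7.74 7.28
-10 43 front x p95/med 7.74 7.28
-6 41 front x p95/med 7.87 7.31
-2 34 front x p95/med 7.85 7.27
2 37 front x p95/med 7.58 7.11
6 35 front x p95/med 7.65 7.37
10 29 front x p95/med 7.66 7.26
14 27 front x p95/med 7.68 7.41
hole px n 70 u 330.8 v 254.8 [ 0.55316617 -0.15101689  0.01840501]
strip 5992 0.0293 [ 554.9 -155.6] [120.1  39.8] 83.56156158447266
```

View pics/w4.png

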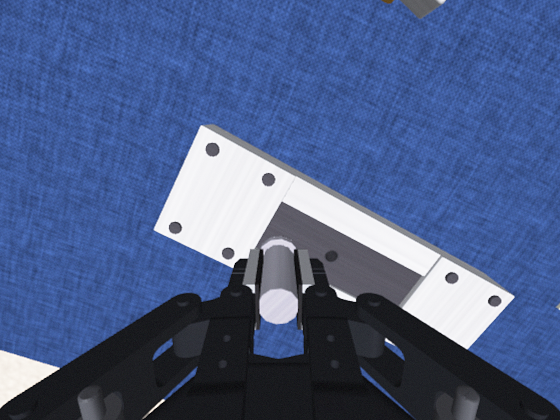

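The pin hovers over the near end of the strip, collar at (278,245). The hole is clearly visible at about (331,256), ahead along the middle line. Now I'll descend gently.

drive_tool(
  deltas=[
    {"ax":0,"ay":0,"az":0,"tx":0,"ty":0,"tz":6,"jaw":10},
    {"ax":0,"ay":0,"az":0,"tx":0,"ty":0,"tz":12,"jaw":10},
    {"ax":0,"ay":0,"az":0,"tx":0,"ty":0,"tz":16,"jaw":10},
    {"ax":0,"ay":0,"az":0,"tx":0,"ty":0,"tz":19,"jaw":10},
    {"ax":0,"ay":0,"az":0,"tx":0,"ty":0,"tz":21,"jaw":10},
    {"ax":0,"ay":0,"az":0,"tx":0,"ty":0,"tz":22,"jaw":10},
    {"ax":0,"ay":0,"az":0,"tx":0,"ty":0,"tz":22.5,"jaw":10},
    {"ax":0,"ay":0,"az":0,"tx":0,"ty":0,"tz":23,"jaw":10},
    {"ax":0,"ay":0,"az":0,"tx":0,"ty":0,"tz":23,"jaw":10},
    {"ax":0,"ay":0,"az":0,"tx":0,"ty":0,"tz":23,"jaw":10},
  ],
)

```text
time_s: 9.05
position: [0.5621, -0.1048, 0.0685]
orientation: [[0.924, 0.383, 0.0], [0.383, -0.924, 0.0], [0.0, 0.0, -1.0]]
ft_force: [-0.4, 0.3, -2.1]
finger_gap: 0.0159
grasp_force: 78.1
```

```bash
python3 - <<'E'
import numpy as np
# hole in w4: recover camera from w1 relation (fixed in tool)
c=np.load("w1_c.npy",allow_pickle=True).item()
R1=np.array([[.924,.383,0],[.383,-.924,0],[0,0,-1]]);p1=np.array([.5082,-.1953,.3195])
T=np.array(c["rotation"]);o=np.array(c["xyz"])-p1+np.array([.5626,-.1044,.0921])
for (u,v) in [(331.5,255.8)]:
    r=T@np.array([(u-c["cx"])/c["fx"],(v-c["cy"])/c["fy"],1]); h=o+r*(.0295-o[2])/r[2]; print(h)
b=np.array([.1121,.9937]);n=np.array([.9937,-.1121])
for q in (h[:2],np.array([.5563,-.1494]),np.array([.5611,-.105])): e=q-np.array([.555,-.1556]); print("along",e@b*1000,"perp",e@n*1000)
E
```

```text
[ 0.55671596 -0.14760975  0.0295    ]
along 8.132269081781324 perp 0.8094455569897447
along 6.30666999999998 perp 0.59678999999997
along 50.96502999999999 perp 0.38930999999999516
```

drive_tool(
  deltas=[
    {"ax":0,"ay":0,"az":0,"tx":0,"ty":0,"tz":0.5,"jaw":10},
    {"ax":0,"ay":0,"az":0,"tx":0,"ty":0,"tz":1,"jaw":10},
    {"ax":0,"ay":0,"az":0,"tx":0,"ty":0,"tz":1,"jaw":10},
    {"ax":0,"ay":0,"az":0,"tx":0,"ty":0,"tz":1,"jaw":10},
  ],
)

```text
time_s: 9.38
position: [0.5623, -0.1048, 0.068]
orientation: [[0.924, 0.383, 0.001], [0.383, -0.924, -0.0], [0.001, 0.001, -1.0]]
ft_force: [-2.0, -0.3, 4.2]
finger_gap: 0.0163
grasp_force: 78.5
```

drive_tool(
  deltas=[
    {"ax":0,"ay":0,"az":0,"tx":0,"ty":0,"tz":0,"jaw":10},
    {"ax":0,"ay":0,"az":0,"tx":0,"ty":0,"tz":0,"jaw":10},
    {"ax":0,"ay":0,"az":0,"tx":-1,"ty":1.8,"tz":0,"jaw":10},
    {"ax":0,"ay":0,"az":0,"tx":-2.4,"ty":4.4,"tz":0,"jaw":10},
    {"ax":0,"ay":0,"az":0,"tx":-4.4,"ty":7.9,"tz":0,"jaw":10},
    {"ax":0,"ay":0,"az":0,"tx":-6.3,"ty":11.4,"tz":0,"jaw":10},
    {"ax":0,"ay":0,"az":0,"tx":-8.2,"ty":14.9,"tz":0,"jaw":10},
    {"ax":0,"ay":0,"az":0,"tx":-10.2,"ty":18.4,"tz":0,"jaw":10},
    {"ax":0,"ay":0,"az":0,"tx":-12.1,"ty":21.9,"tz":0,"jaw":10},
    {"ax":0,"ay":0,"az":0,"tx":-14,"ty":25.4,"tz":0,"jaw":10},
    {"ax":0,"ay":0,"az":0,"tx":-15.5,"ty":28,"tz":0,"jaw":10},
    {"ax":0,"ay":0,"az":0,"tx":-15.5,"ty":28,"tz":0,"jaw":10},
  ],
)

```text
time_s: 10.38
position: [0.5591, -0.1373, 0.0679]
orientation: [[0.924, 0.382, 0.002], [0.382, -0.924, -0.0], [0.002, 0.001, -1.0]]
ft_force: [1.1, 1.8, 5.3]
finger_gap: 0.0162
grasp_force: 78.9
```

drive_tool(
  deltas=[
    {"ax":0,"ay":0,"az":0,"tx":-1.5,"ty":2.6,"tz":0.3,"jaw":10},
    {"ax":0,"ay":0,"az":0,"tx":-2.4,"ty":4.4,"tz":0.6,"jaw":10},
    {"ax":0,"ay":0,"az":0,"tx":-3.2,"ty":5.7,"tz":0.8,"jaw":10},
    {"ax":0,"ay":0,"az":0,"tx":-3.6,"ty":6.6,"tz":1,"jaw":10},
    {"ax":0,"ay":0,"az":0,"tx":-4.1,"ty":7.4,"tz":1,"jaw":10},
    {"ax":0,"ay":0,"az":0,"tx":-4.4,"ty":7.9,"tz":1,"jaw":10},
    {"ax":0,"ay":0,"az":0,"tx":-4.6,"ty":8.3,"tz":1,"jaw":10},
    {"ax":0,"ay":0,"az":0,"tx":-4.8,"ty":8.7,"tz":1,"jaw":10},
    {"ax":0,"ay":0,"az":0,"tx":-4.8,"ty":8.7,"tz":1,"jaw":10},
  ],
)

```text
time_s: 11.13
position: [0.5587, -0.1456, 0.0675]
orientation: [[0.923, 0.384, 0.003], [0.384, -0.923, 0.001], [0.003, 0.0, -1.0]]
ft_force: [0.9, 4.8, 7.1]
finger_gap: 0.0165
grasp_force: 79.5
```

drive_tool(
  deltas=[
    {"ax":0,"ay":0,"az":0,"tx":-0.7,"ty":0.2,"tz":0,"jaw":10},
    {"ax":0,"ay":0,"az":0,"tx":-0.9,"ty":0.6,"tz":0,"jaw":10},
    {"ax":0,"ay":0,"az":0,"tx":-1.1,"ty":1.1,"tz":0,"jaw":10},
    {"ax":0,"ay":0,"az":0,"tx":-1.4,"ty":1.5,"tz":0,"jaw":10},
    {"ax":0,"ay":0,"az":0,"tx":-1.6,"ty":1.9,"tz":0,"jaw":10},
    {"ax":0,"ay":0,"az":0,"tx":-1.6,"ty":1.9,"tz":0,"jaw":10},
  ],
)

```text
time_s: 11.63
position: [0.5565, -0.149, 0.0661]
orientation: [[0.924, 0.383, -0.0], [0.383, -0.924, 0.0], [0.0, -0.0, -1.0]]
ft_force: [1.7, 1.5, -0.5]
finger_gap: 0.0157
grasp_force: 78.2
```

drive_tool(
  deltas=[
    {"ax":0,"ay":0,"az":0,"tx":0,"ty":0,"tz":0.7,"jaw":10},
    {"ax":0,"ay":0,"az":0,"tx":0,"ty":0,"tz":1.4,"jaw":10},
    {"ax":0,"ay":0,"az":0,"tx":0,"ty":0,"tz":2,"jaw":10},
    {"ax":0,"ay":0,"az":0,"tx":0,"ty":0,"tz":2,"jaw":10},
  ],
)

```text
time_s: 11.97
position: [0.5568, -0.1488, 0.0643]
orientation: [[0.924, 0.383, 0.001], [0.383, -0.924, 0.0], [0.001, 0.0, -1.0]]
ft_force: [3.1, 0.8, -0.9]
finger_gap: 0.0158
grasp_force: 78.2
```

drive_tool(
  deltas=[
    {"ax":0,"ay":0,"az":0,"tx":0.5,"ty":0.2,"tz":0,"jaw":10},
    {"ax":0,"ay":0,"az":0,"tx":0.5,"ty":0.2,"tz":1,"jaw":10},
    {"ax":0,"ay":0,"az":0,"tx":0.5,"ty":0.2,"tz":2,"jaw":10},
    {"ax":0,"ay":0,"az":0,"tx":0.5,"ty":0.2,"tz":3,"jaw":10},
    {"ax":0,"ay":0,"az":0,"tx":0.5,"ty":0.2,"tz":4,"jaw":10},
    {"ax":0,"ay":0,"az":0,"tx":0.5,"ty":0.2,"tz":5,"jaw":10},
    {"ax":0,"ay":0,"az":0,"tx":0.5,"ty":0.2,"tz":5,"jaw":10},
    {"ax":0,"ay":0,"az":0,"tx":0.5,"ty":0.2,"tz":5,"jaw":10},
  ],
)

```text
time_s: 12.63
position: [0.557, -0.1488, 0.0591]
orientation: [[0.924, 0.383, -0.0], [0.383, -0.924, 0.0], [-0.0, -0.0, -1.0]]
ft_force: [2.2, 1.1, -2.7]
finger_gap: 0.0161
grasp_force: 78.1
```

drive_tool(
  deltas=[
    {"ax":0,"ay":0,"az":0,"tx":0.2,"ty":0,"tz":1,"jaw":10},
    {"ax":0,"ay":0,"az":0,"tx":0.2,"ty":0,"tz":2,"jaw":10},
    {"ax":0,"ay":0,"az":0,"tx":0.2,"ty":0,"tz":3,"jaw":10},
    {"ax":0,"ay":0,"az":0,"tx":0.2,"ty":0,"tz":4,"jaw":10},
    {"ax":0,"ay":0,"az":0,"tx":0.2,"ty":0,"tz":5,"jaw":10},
    {"ax":0,"ay":0,"az":0,"tx":0.2,"ty":0,"tz":6,"jaw":10},
    {"ax":0,"ay":0,"az":0,"tx":0.2,"ty":0,"tz":6.5,"jaw":10},
    {"ax":0,"ay":0,"az":0,"tx":0.2,"ty":0,"tz":6.5,"jaw":10},
    {"ax":0,"ay":0,"az":0,"tx":0.2,"ty":0,"tz":6.5,"jaw":10},
  ],
)

```text
time_s: 13.38
position: [0.5571, -0.1488, 0.0526]
orientation: [[0.924, 0.383, -0.0], [0.383, -0.924, 0.0], [-0.0, -0.0, -1.0]]
ft_force: [1.5, 1.0, -1.7]
finger_gap: 0.0158
grasp_force: 78.1
```

drive_tool(
  deltas=[
    {"ax":0,"ay":0,"az":0,"tx":0,"ty":0,"tz":0.5,"jaw":10},
    {"ax":0,"ay":0,"az":0,"tx":0,"ty":0,"tz":1,"jaw":10},
    {"ax":0,"ay":0,"az":0,"tx":0,"ty":0,"tz":1,"jaw":10},
    {"ax":0,"ay":0,"az":0,"tx":0,"ty":0,"tz":1,"jaw":10},
  ],
)

```text
time_s: 13.72
position: [0.5572, -0.1488, 0.0522]
orientation: [[0.924, 0.383, 0.0], [0.383, -0.924, -0.0], [-0.0, 0.0, -1.0]]
ft_force: [-0.8, 1.5, 4.5]
finger_gap: 0.0159
grasp_force: 78.7
```

drive_tool(
  deltas=[
    {"ax":0,"ay":0,"az":0,"tx":0,"ty":0,"tz":0.5,"jaw":10},
    {"ax":0,"ay":0,"az":0,"tx":0,"ty":0,"tz":1,"jaw":10},
    {"ax":0,"ay":0,"az":0,"tx":0,"ty":0,"tz":1,"jaw":10},
    {"ax":0,"ay":0,"az":0,"tx":0,"ty":0,"tz":1,"jaw":10},
  ],
)

```text
time_s: 14.05
position: [0.5573, -0.1488, 0.0521]
orientation: [[0.924, 0.383, 0.0], [0.383, -0.924, -0.0], [0.0, 0.001, -1.0]]
ft_force: [-5.4, 1.9, 14.0]
finger_gap: 0.0161
grasp_force: 79.6
```

drive_tool(
  deltas=[
    {"ax":0,"ay":0,"az":0,"tx":0,"ty":0,"tz":-1,"jaw":22},
    {"ax":0,"ay":0,"az":0,"tx":0,"ty":0,"tz":-1,"jaw":30},
    {"ax":0,"ay":0,"az":0,"tx":0,"ty":0,"tz":-1,"jaw":38},
    {"ax":0,"ay":0,"az":0,"tx":0,"ty":0,"tz":-1,"jaw":45},
    {"ax":0,"ay":0,"az":0,"tx":0,"ty":0,"tz":-1,"jaw":45},
    {"ax":0,"ay":0,"az":0,"tx":0,"ty":0,"tz":-1,"jaw":45},
  ],
)

```text
time_s: 14.55
position: [0.5571, -0.1489, 0.0516]
orientation: [[0.924, 0.383, -0.0], [0.383, -0.924, 0.0], [-0.0, -0.0, -1.0]]
ft_force: [0.1, -0.3, -0.2]
finger_gap: 0.0451
grasp_force: 0.0
```

drive_tool(
  deltas=[
    {"ax":0,"ay":0,"az":0,"tx":0,"ty":0,"tz":-10,"jaw":45},
    {"ax":0,"ay":0,"az":0,"tx":0,"ty":0,"tz":-25,"jaw":45},
    {"ax":0,"ay":0,"az":0,"tx":0,"ty":0,"tz":-45,"jaw":45},
    {"ax":0,"ay":0,"az":0,"tx":0,"ty":0,"tz":-70,"jaw":45},
    {"ax":0,"ay":0,"az":0,"tx":0,"ty":0,"tz":-95,"jaw":45},
    {"ax":0,"ay":0,"az":0,"tx":-15,"ty":0,"tz":-120,"jaw":45},
    {"ax":0,"ay":0,"az":0,"tx":-30,"ty":0,"tz":-140,"jaw":45},
    {"ax":0,"ay":0,"az":0,"tx":-40,"ty":0,"tz":-150,"jaw":45},
    {"ax":0,"ay":0,"az":0,"tx":-40,"ty":0,"tz":-150,"jaw":45},
    {"ax":0,"ay":0,"az":0,"tx":-40,"ty":0,"tz":-150,"jaw":45},
  ],
)

```text
time_s: 15.38
position: [0.5202, -0.1645, 0.2022]
orientation: [[0.924, 0.382, 0.001], [0.382, -0.924, -0.001], [0.001, 0.001, -1.0]]
ft_force: [0.5, 0.8, -0.3]
finger_gap: 0.0451
grasp_force: 0.0
```

```bash
python3 - <<'E'
from h import *
s=arm.state(); im,d=arm.grab_frame("wrist"); P,u,v=pts("wrist",d); print(s["time_s"],s["position"])
m=(np.hypot(P[:,0]-.556,P[:,1]+.149)<.02)&(P[:,2]>.04)&(P[:,2]<.1); Q=P[m]
t=Q[Q[:,2]>np.percentile(Q[:,2],98)-.004]; print(len(t),np.median(t[:,2]),t.mean(0),cv2.minAreaRect((t[:,:2]*1000).astype(np.float32)))
cv2.imwrite("pics/w5.png",im[:,:,::-1])
E
```

```text
15.3833 [ 0.52019936 -0.16453493  0.20215038]
329 0.07816429139482556 [ 0.55553896 -0.14749492  0.07812155] ((555.22509765625, -147.6266632080078), (17.44667625427246, 16.957569122314453), 34.33790969848633)
```

View pics/w5.png

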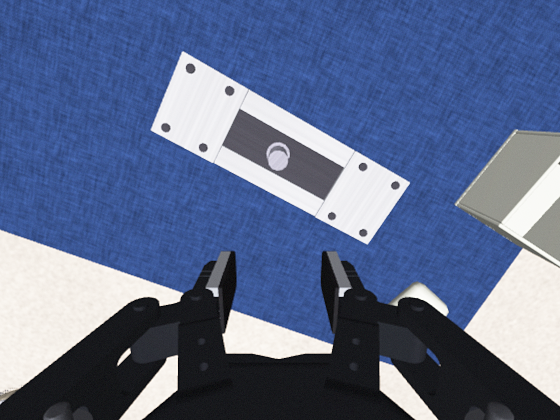

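The pin stands upright at (278,155) with its collar on the strip, and its top is at z ≈ 0.079. The gripper is clear, so I'm handing in.

```bash
python3 -c "
from cell import arm
print(arm.close_job())"
```

```text
the job is handed in; nothing more can be done
None
```

The locating pin is home in the blind hole, upright with its collar on the strip and released. I handed the job in at about 15.4 s; the highest force read at the end of any move was 14 N, and no verdict came back.

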